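Open the stock-bin gate with the sagging bolt

TASK

The straightedge lies in the swing of the stock bin's gate: move it clear by laying it flat on the bench, its whole length flush along the far edge of the green cutting board, and let go of it. Then take the gate's bolt by its handle, lift the sagging bolt so that its head clears the bent keeper lip while you pull it fully back, and swing the gate towards the robot until its free edge stands about 10 cm open. A spring would close the gate, so finish still gripping the bolt handle and holding the gate ajar; leave the jar, the hammer and the tray alone.

Things in the scene. Friction and masses are not known exactly. Their poses are not given: they have to be found in the camera images.
- straightedge_handle (a point): Aluminium straightedge lying in front of the gate, loose, 0.3 kg: 240 mm long (its y), 40 mm wide (its x), 8 mm thick. In its middle stands a square wooden handle block, 24 x 24 mm, from 8 to 44 mm above the bench. The point is the block's centre, 26 mm above the bench; z up. The straightedge is the same both ways round.
- board_edge (a point): Middle of the far long edge of the green cutting board, half-way up it. The board is fixed on the bench: 200 mm (its x) by 440 mm (its y), 15 mm thick. The edge runs along y; x points out of it over the bench, away from the robot. When the straightedge is flush, its centre line is 20 mm out from this edge.
- gate_hinge (a point): On the gate's upright hinge axis, at the height of the gate's top, 100 mm above the bench; on the fixed grey stock bin (310 mm wide, two front posts 100 mm tall, the gate between). Axes: x into the bin, away from the robot; y from the gate's free edge to the hinge; z up. The wooden gate, 22 mm thick, reaches 210 mm along -y from here when shut.
- bolt_handle (a point): Centre of the bolt's upright steel handle, a cylinder 22 mm in diameter and 30 mm tall on a 12 mm stem, over the gate's top. Bolt shot and hanging: 162 mm above the bench, 160 mm from the hinge axis. y is the way the bolt is pulled back (to the hinge). The 10 mm rod, 42 mm below, runs in two guides, tops 146 mm above the bench, 25 mm from the handle to the keeper side and 68 mm to the hinge side.
- keeper_lip (a point): Middle of the top of the keeper's bent, upturned lip, 114 mm above the bench; axes as gate_hinge. The keeper is a steel trough on the fixed post, with cheeks 48 mm high before and behind the bolt. The bolt's end is a button head, 26 mm in diameter, 10 mm long, that hangs in the trough and overlaps the lip by 7 mm: a straight pull stops after about 7 mm.
- bolt (a joint): How far the bolt is pulled back (m): 0 shot, 0.040 fully back; the head is past the lip from 0.026 and the gate is free from there. Friction about 1 N; it stays where it is left.
- bolt_lift (a joint): How far the bolt is lifted in its worn guides (m): 0 hanging, where its weight (0.2 kg) brings it, 0.016 the top. It must be over 0.008 while the head passes the lip; 0.012 is a good height.
- gate (a joint): Angle of the gate (rad): 0 shut, grows as its free edge swings towards the robot (clockwise seen from above), up to 1.2. Free edge 100 mm open is 0.5. A closer spring of 0.16 N m at 0 and 0.8 N m/rad more pulls it shut, some 5 N at the handle at 0.5.
- jar: Glass jar, 64 mm diameter, 85 mm tall, standing on the bench: leave it alone. Origin: centre of its underside.
- hammer: Hammer lying on the bench: leave it alone. Origin: on its underside, x along it.
- tray: Small white open tray, 90 x 110 x 30 mm, on the bench: leave it alone. Origin: centre of its underside.
There are look-alikes about, which are no part of the job. Of the things that look like the part that bears straightedge_handle, take the one that is farthest to the robot's left at the start.

How it is judged (in metres and radians):
On the way, in this order (a step that is already met when the one before it is completed fails the run):
1. the straightedge lies flat and flush along the board's far edge and is let go, the bolt still in the keeper (x of straightedge_handle in the frame of board_edge between 0.017 and 0.0245 m and y of straightedge_handle in the frame of board_edge between -0.11 and 0.11 m and angle between the x axis of straightedge_handle and the x axis of board_edge, either way round below 0.035 rad and angle between straightedge_handle's own z axis and vertical below 0.05 rad and height (world z) of straightedge_handle below 0.03 m and contact force between the fingers and straightedge below 0.1 N and value of joint bolt below 0.02 m), for 0.2 s.
2. the bolt is gripped and pulled back out of the keeper (value of joint bolt above 0.032 m and contact force between the fingers and bolt above 0.5 N), for 0.2 s.
At the end, for the whole second after the job is handed in: Gate held still at 0.32 to 0.72 rad (free edge 65 to 140 mm open) by fingers on the bolt, which is at least 30 mm back; the straightedge lies flat, not held, within 4.5 mm of the board's far edge, parallel within 2 degrees, at most 110 mm from the edge's middle (x of straightedge_handle in the frame of board_edge between 0.017 and 0.0245 m and y of straightedge_handle in the frame of board_edge between -0.11 and 0.11 m and angle between the x axis of straightedge_handle and the x axis of board_edge, either way round below 0.035 rad and angle between straightedge_handle's own z axis and vertical below 0.05 rad and height (world z) of straightedge_handle below 0.03 m and contact force between the fingers and straightedge below 0.1 N and value of joint gate between 0.32 and 0.72 rad and velocity of joint gate between -0.05 and 0.05 rad/s and value of joint bolt above 0.03 m and contact force between the fingers and bolt above 0.5 N); the arm keeps its last pose, push and grip.
It fails at once if the jar, the hammer or the tray is shifted by more than 30 mm (distance of any of jar, hammer, tray from where it was at the start of the episode above 0.03 m).
It also fails if it takes over 51 s, if anything falls off the work surface, if the arm or the gripper's body presses on something with over 40 N, if the wrist force passes 120 N, or if a joint passes its speed limit or range.

ROBOT

A 6-joint arm with a two-finger parallel gripper is mounted at the origin on the work surface. World frame = base frame: x ahead of the robot, y to its left, z up, the work surface at z = 0. Lengths are in m, angles in degrees, forces in N, time in s.
With the tool pointing down it reaches from about 0.375 to 0.9 m from the base axis. Payload 3.1 kg.
Tool frame: the origin (TCP) lies between the finger pads; the fingertips stand 11 mm ahead of it and the grasp point (between the pads) lies 8 mm behind it; z points along the fingers, y is the direction in which the jaws open and shut (so a half turn about z gives the same grasp; the last joint's range is limited). The gripper opens to 87 mm and grips with 3 to 60 N. Pads are 19 mm wide; open, the fingers measure 117 mm over their backs; the gripper's body (75 mm by 190 mm) begins 51 mm behind the grasp point.
Start: joints at [64.486, 30.224, 82.088, -0, 67.689, -10.227], TCP at [0.165, 0.603, 0.234] pointing down, gripper open.
Joint ranges: [-176.69, 176.69], [-43.24, 126.21], [12.49, 139.97], [-82, 262], [0, 151.66], [-163.58, 163.58]. Speed limits (degrees/s): [159.86, 159.86, 180, 180, 180, 180].

INTERFACE

Orientations are given as a 3x3 rotation matrix whose columns are the frame's x, y, z axes.
In Python, from rig import bot, vision gives the robot as it stands. The module is installed in compiled form; this text tells all that it offers.
- The arm moves only by the tool jog_arm, never from a script. Its argument "rows" is a list of rows, each an object with "dp": the shift along the tool's x, y, z in mm, a list of three; "turn": the turn, a rotation vector about the tool's x, y, z in degrees, a list of three; "grip": the opening, from 0 (shut) to 1 (fully open). A call has 1 to 10 rows; each row is the pose to reach, as a shift and turn from the pose commanded when the call began, along the tool's axes at that moment; what a row does not reach only later rows make up. A row lasts 1/10 s, in which the tool goes at most 50 mm and 8.59 degrees, less where a joint would pass 70% of its speed; a pose out of reach is approached as far as the arm can. A call with a gripper value outside its range is refused whole. The fingers move at their own pace and stop on an object; the grip force is fixed at half the most. Time passes only in rows, so rows that repeat a pose let the fingers close. It gives the time, the measured TCP pose, the force and the opening at its end, in the units of the state.
- bot.read_state(): the state, without advancing time (a new reading comes with each control period).
- vision.capture(name): name is "scene" or "top"; returns (picture, depth): 480x640x3 uint8, red, green, blue; 480x640 float32, m along the optical axis (not along the pixel's ray), 0 where there is no reading.
- vision.camera_info(name): a dict with "vertical_fov" (degrees; the focal length in pixels is half the picture's height over the tangent of half this angle, whatever the lens; pixels are square), "cx", "cy" (the principal point, pixels), "position" and "rotation" of the camera in the world. Camera axes: x right, y down, z forward; pixel columns grow to the right and rows downward; lengths in m; the calibration is good to about 2 mm. A picture is of the moment at which its call begins. camera_info takes no time and is no camera call.
- bot.hand_in(): hands the job in, once; it reports no verdict.
The state is a dict: "time_s": time; "joint_positions": joint angles; "qvel": joint speeds; "tau": joint torques, N m; "position": TCP position; "tcp_rot": TCP orientation; "force": force on the tool from outside, world axes, zero at the start; "moment": the same for the moment, N m; "opening": opening from 0.0 (shut) to 1.0 (fully open).
Only numpy, scipy, OpenCV 4.12 (cv2) and the standard library are available. Lean on these libraries where they do the work, as an engineer would, in place of code of your own. Each camera call takes 0.05 s, during which the arm holds its last target.

## Working session

There is one attempt and no reset: what is moved stays moved. The work goes in short steps, Python scripts to look and compute and a tool call to move; the robot and the scene stay as the last step left them, time stands still between calls to the robot, and variables do not carry over. Pictures are saved under pics/ and viewed, and the job is handed in when it is done.

Besides the shell and the picture viewer there is one more tool, called after "Emit:" as name(argument=value, ...), one argument or row to a line, values as JSON. jog_arm: Moves the arm, as the interface text tells. Its arguments: {"type":"object","properties":{"rows":{"type":"array"}},"required":["rows"]}

```bash
mkdir -p pics
cat > h.py <<'E'
import numpy as np, cv2
from rig import bot, vision
def K(n):
    i=vision.camera_info(n); f=240/np.tan(np.radians(i["vertical_fov"])/2)
    return f,i["cx"],i["cy"],np.array(i["position"]),np.array(i["rotation"])
def cap(n,tag):
    p,d=vision.capture(n); cv2.imwrite(f"pics/{tag}.png",p[:,:,::-1]); np.savez(f"{tag}.npz",p=p,d=d); return p,d
def ray(n,u,v):
    f,cx,cy,P,R=K(n); return P,R@np.array([(u-cx)/f,(v-cy)/f,1.])
def onz(n,u,v,z):
    P,r=ray(n,u,v); return P+r*(z-P[2])/r[2]
def pt(n,u,v,d):
    P,r=ray(n,u,v); return P+r*d
def cloud(n,d):
    f,cx,cy,P,R=K(n); v,u=np.mgrid[0:480,0:640]
    c=np.stack([(u-cx)/f*d,(v-cy)/f*d,d],-1); return c@R.T+P
def tri(a,ua,b,ub):
    P,r=ray(a,*ua);Q,s=ray(b,*ub)
    t=np.linalg.lstsq(np.stack([r,-s],1),Q-P,rcond=None)[0]
    A=P+t[0]*r;B=Q+t[1]*s; return (A+B)/2,np.linalg.norm(A-B)
E
python3 - <<'E'
from h import *
np.set_printoptions(precision=3,suppress=True)
for n in("scene","top"):
    cap(n,n+"0"); print(n,vision.camera_info(n))
print(bot.read_state())
E
```

```text
scene {'vertical_fov': 42.914452905519504, 'cx': 326.39609383019746, 'cy': 236.7665317215564, 'position': array([1.615, 0.493, 1.303]), 'rotation': array([[-0.431,  0.634, -0.642],
       [ 0.902,  0.315, -0.295],
       [ 0.015, -0.706, -0.708]])}
top {'vertical_fov': 56.890472939917345, 'cx': 315.5326412521415, 'cy': 233.55269590244203, 'position': array([0.322, 0.011, 1.264]), 'rotation': array([[-0.04 , -0.977,  0.209],
       [-0.999,  0.039, -0.005],
       [-0.003, -0.209, -0.978]])}
{'time_s': 0.1, 'joint_positions': array([ 64.489,  30.273,  82.149,  -0.   ,  67.689, -10.226]), 'qvel': array([ 0.04 , -0.153, -0.113,  0.131,  0.16 , -0.089]), 'tau': array([  0.   , -44.099, -17.715,   0.064,   0.053,  -0.   ]), 'position': array([0.164, 0.602, 0.233]), 'tcp_rot': array([[-0.965,  0.264, -0.001],
       [ 0.264,  0.965, -0.002],
       [ 0.   , -0.002, -1.   ]]), 'force': array([ 0.193, -0.624,  0.357]), 'moment': array([ 0.015, -0.008,  0.009]), 'opening': 1.002324601379619}
```

View pics/scene0.png

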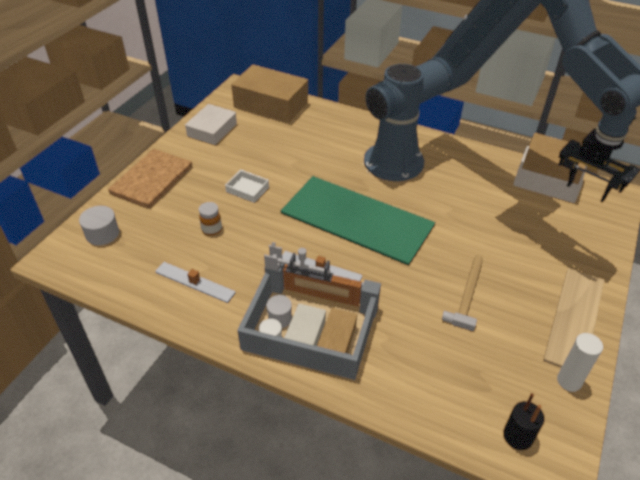

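View pics/top0.png

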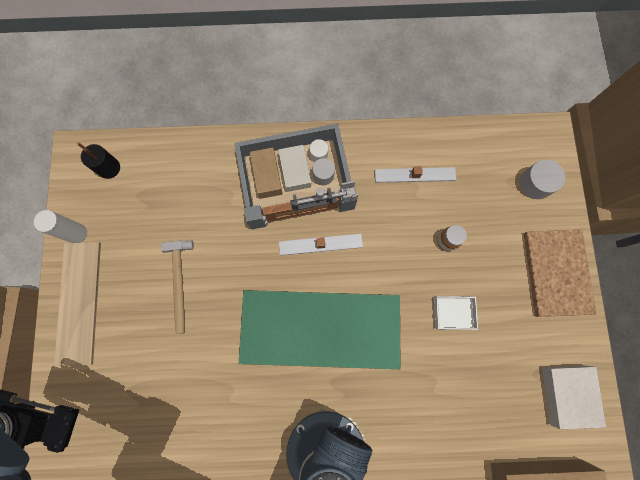

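Candidates for the straightedge handle: A at top (321,243)/scene (321,262), in front of the gate; B at top (417,173)/scene (194,275), beyond the bin. +y (left) is left in the top picture, so I choose A. I'll check that in a crop.

Run:
```python
import cv2
a=cv2.imread("pics/top0.png")[120:270,225:385]; b=cv2.imread("pics/scene0.png")[225:345,230:390]
a=cv2.resize(a,None,fx=4.8,fy=4,interpolation=3);a=cv2.resize(cv2.imread("pics/top0.png")[120:270,225:385],(800,750),interpolation=3)[150:]
cv2.imwrite("pics/ctop.png",a); cv2.imwrite("pics/cscene.png",cv2.resize(b,(800,600),interpolation=3))
```

```text
(no output)
```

View pics/ctop.png

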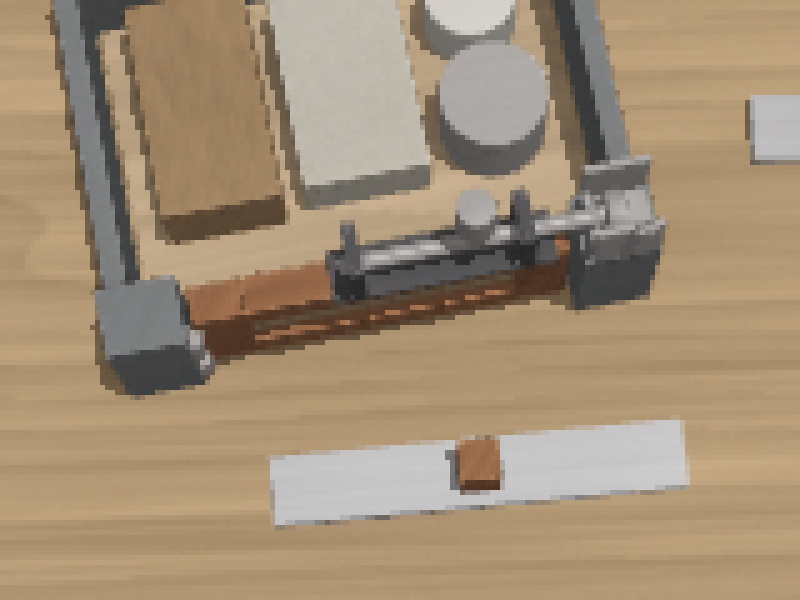

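View pics/cscene.png

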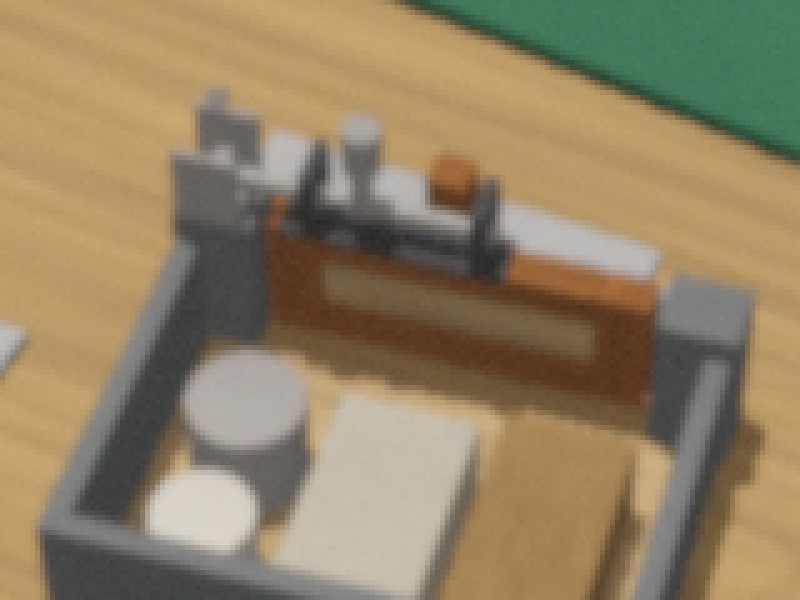

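The crops confirm A: a bare metal strip in front of the gate with a wooden block, top (320.5,243). The bolt handle's top is at top (320,191)/scene (302,250), and the hinge pin is on the left at top (266,220). Next I measure.

Run:
```python
from h import *
np.set_printoptions(precision=4,suppress=True)
def load(n): z=np.load(n+"0.npz"); return z["p"],z["d"]
T,dT=load("top"); S,dS=load("scene")
CT=cloud("top",dT)
def hsv(p): return cv2.cvtColor(p,cv2.COLOR_RGB2HSV)
def big(m,roi=None):
    m=m.astype(np.uint8)
    if roi: k=np.zeros_like(m);x0,y0,x1,y1=roi;k[y0:y1,x0:x1]=1;m=m*k
    c=max(cv2.findContours(m,0,cv2.CHAIN_APPROX_NONE)[0],key=cv2.contourArea); o=np.zeros_like(m);cv2.drawContours(o,[c],-1,1,-1);return c[:,0],o
# board
for n,p in(("top",T),("scene",S)):
    h=hsv(p); c,m=big((h[...,0]>60)&(h[...,0]<95)&(h[...,1]>100))
    w=np.array([onz(n,u,v,.015)[:2] for u,v in c],np.float32); r=cv2.minAreaRect(w)
    print(n,"board",r, "area",cv2.contourArea(c)); print(cv2.boxPoints(r))
# straightedge
for n,p,roi in(("top",T,(270,228,370,262)),):
    h=hsv(p); m=(h[...,1]<50)&(h[...,2]>120); 
    m=cv2.morphologyEx(m.astype(np.uint8),cv2.MORPH_CLOSE,np.ones((3,3)))
    c,m=big(m,roi); w=np.array([onz(n,u,v,.008)[:2] for u,v in c],np.float32); r=cv2.minAreaRect(w)
    print(n,"edge",r);print(cv2.boxPoints(r))
for n,p,roi in(("top",T,(310,234,332,252)),("scene",S,(312,252,330,268))):
    h=hsv(p); m=(h[...,0]<15)&(h[...,1]>130); ys,xs=np.nonzero(m[roi[1]:roi[3],roi[0]:roi[2]]); print(n,"block px",xs.min()+roi[0],xs.max()+roi[0],ys.min()+roi[1],ys.max()+roi[1],xs.mean()+roi[0],ys.mean()+roi[1])
    print([ (n,dd) for dd in [onz(n,xs.mean()+roi[0],ys.mean()+roi[1],.04)]])
# depth table heights
for (u,v) in [(321,243),(320,241),(320,190),(320,191),(320,192),(300,246),(290,200),(350,190),(300,330),(321,265)]:
    print((u,v),CT[v,u])
```

```text
top board ((0.0710090845823288, 0.6738714575767517), (0.0, 0.0), 0.0) area 0.0
[[0.071  0.6739]
 [0.071  0.6739]
 [0.071  0.6739]
 [0.071  0.6739]]
scene board ((0.33002135157585144, 0.003406032919883728), (0.4304361939430237, 0.19448134303092957), 85.89100646972656) area 5862.5
[[ 0.2176 -0.2043]
 [ 0.4116 -0.2182]
 [ 0.4424  0.2111]
 [ 0.2485  0.225 ]]
top edge ((0.5595759153366089, -0.008266791701316833), (0.04141079634428024, 0.24053744971752167), 3.2008628845214844)
[[ 0.5322  0.1107]
 [ 0.5456 -0.1295]
 [ 0.587  -0.1272]
 [ 0.5735  0.113 ]]
top block px 317 324 239 247 320.7567567567568 243.56756756756758
[('top', array([ 0.5545, -0.0091,  0.04  ]))]
scene block px 316 324 257 265 320.3181818181818 261.06060606060606
[('scene', array([ 0.5655, -0.007 ,  0.04  ]))]
(321, 243) [ 0.5553 -0.0098  0.0442]
(320, 241) [ 0.5614 -0.0072  0.0425]
(320, 190) [ 0.668  -0.0108  0.1773]
(320, 191) [ 0.6668 -0.0107  0.1728]
(320, 192) [ 0.6634 -0.0106  0.1752]
(300, 246) [0.5554 0.0504 0.0101]
(290, 200) [0.6668 0.0707 0.1024]
(350, 190) [ 0.6878 -0.0941  0.1049]
(300, 330) [0.3193 0.0579 0.0129]
(321, 265) [ 0.4997 -0.0079 -0.0023]
```

Run:
```python
from h import *
np.set_printoptions(precision=4,suppress=True)
T=np.load("top0.npz")["p"]; S=np.load("scene0.npz")["p"]
h=cv2.cvtColor(T,cv2.COLOR_RGB2HSV); print(h[330,300],T[330,300],h[300,380])
def sub(n,p):
    # subpixel far edge: per scanline threshold on (G-R)
    q=p.astype(float); g=q[...,1]-q[...,0]
    return g
g=sub("top",T)
# far edge: columns 255..388 , rows 275..310 ; half crossing
P=[]
for u in range(250,394,4):
    col=g[:,u]; hi=col[300:320].mean(); lo=col[275:285].mean(); th=(hi+lo)/2
    for v in range(282,302):
        if col[v]<th<=col[v+1]: P.append((u,v+(th-col[v])/(col[v+1]-col[v])));break
P=np.array(P); 
m=(g>20).astype(np.uint8); c=max(cv2.findContours(m,0,cv2.CHAIN_APPROX_NONE)[0],key=cv2.contourArea)[:,0]
w=np.array([onz("top",u,v,.015)[:2] for u,v in c],np.float32); r=cv2.minAreaRect(w);print("top board",r);print(cv2.boxPoints(r))
W=np.array([onz("top",u,v,.015)[:2] for u,v in P])
a=np.polyfit(W[:,1],W[:,0],1); print("far edge top z=.015: x=%.4f*y+%.4f"%tuple(a),"res",np.std(W[:,0]-np.polyval(a,W[:,1])))
# scene: the far edge, as seen from far side shows side wall (dark). fit line in pic via contour of g
g=sub("scene",S); m=(g>20).astype(np.uint8)
c=max(cv2.findContours(m,0,cv2.CHAIN_APPROX_NONE)[0],key=cv2.contourArea)[:,0]
for z in(0,.015):
    w=np.array([onz("scene",u,v,z)[:2] for u,v in c],np.float32); r=cv2.minAreaRect(w);print("scene",z,r);print(cv2.boxPoints(r))
cv2.imwrite("pics/cb.png",cv2.resize(S[170:270,270:440,::-1],(800,470),interpolation=3))
```

```text
[ 73  87 126] [ 83 126 102] [ 73  88 130]
top board ((0.3207942247390747, 0.002995803952217102), (0.43718838691711426, 0.19806267321109772), 85.88391876220703)
[[ 0.2063 -0.2079]
 [ 0.4039 -0.2221]
 [ 0.4353  0.2139]
 [ 0.2377  0.2281]]
far edge top z=.015: x=0.0719*y+0.4204 res 0.00026729554590570597
scene 0 ((-0.43022021651268005, -0.9327948093414307), (0.9365503191947937, 0.7722294330596924), 27.417856216430664)
[[-1.0237 -0.8057]
 [-0.6681 -1.4912]
 [ 0.1633 -1.0599]
 [-0.1923 -0.3744]]
scene 0.015 ((-0.4066676199436188, -0.9163748025894165), (0.9257673621177673, 0.7633382678031921), 27.41786003112793)
[[-0.9933 -0.7907]
 [-0.6418 -1.4683]
 [ 0.18   -1.042 ]
 [-0.1715 -0.3644]]
```

View pics/cb.png

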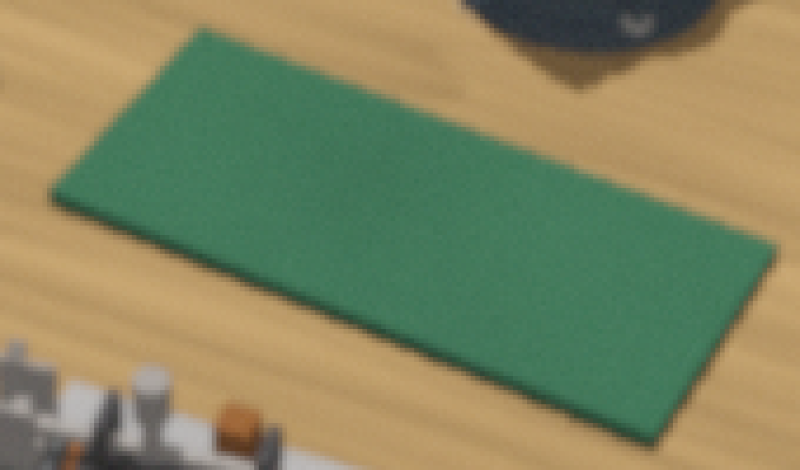

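Run:
```python
from h import *
np.set_printoptions(precision=4,suppress=True)
for n in("top","scene"):
    z=np.load(n+"0.npz");p=z["p"];C=cloud(n,z["d"]); h=cv2.cvtColor(p,cv2.COLOR_RGB2HSV)
    m=(h[...,0]>8)&(h[...,0]<25)&(h[...,1]>70)&(abs(C[...,2])<.02)&(z["d"]>0)&(C[...,0]>.1)&(C[...,0]<.95)&(abs(C[...,1])<.5)
    print(n,m.sum())
    for x in np.arange(.2,.9,.15):
        print([round(float(np.median(C[...,2][m&(abs(C[...,0]-x)<.07)&(abs(C[...,1]-y)<.07)])),4) if (m&(abs(C[...,0]-x)<.07)&(abs(C[...,1]-y)<.07)).sum()>20 else None for y in np.arange(-.4,.5,.16)])
    # straightness of board long edges: 
    g=p[...,1].astype(int)-p[...,0]; mm=(g>20).astype(np.uint8); mm[:150]=0; mm[:,:230]=0; mm[:,450:]=0
    if n=="scene": mm[:175]=0; mm[262:]=0
    else: mm[:285]=0; mm[375:]=0
    c=max(cv2.findContours(mm,0,cv2.CHAIN_APPROX_NONE)[0],key=cv2.contourArea)
    q=cv2.approxPolyDP(c,6,True)[:,0]; print("corners px",q.tolist()); print(np.array([onz(n,u,v,.015) for u,v in q]))
    cc=c[:,0]
    for i in range(len(q)):
        a,b=q[i].astype(float),q[(i+1)%len(q)].astype(float);L=np.linalg.norm(b-a)
        t=(cc-a)@(b-a)/L; s=((cc-a)[:,0]*(b-a)[1]-(cc-a)[:,1]*(b-a)[0])/L
        k=(abs(s)<4)&(t>5)&(t<L-5); f=np.polyfit(t[k]-L/2,s[k],2) ; print("edge",a,b,"bow px",f[0]*(L/2)**2)
```

```text
top 76399
[-0.0005, -0.0004, -0.0003, -0.0002, -0.0001, -0.0001]
[-0.0005, -0.0004, -0.0011, None, -0.0002, 0.0]
[-0.0007, -0.0005, -0.0005, -0.0005, -0.0003, 0.0]
[-0.0007, -0.0008, -0.0007, 0.0007, -0.0003, -0.0004]
[-0.0008, -0.0008, 0.0008, 0.0055, 0.0, -0.0005]
corners px [[244, 291], [239, 363], [399, 368], [397, 295]]
[[ 0.4325  0.2115  0.015 ]
 [ 0.2384  0.2262  0.015 ]
 [ 0.2083 -0.2067  0.015 ]
 [ 0.4043 -0.2166  0.015 ]]
edge [244. 291.] [239. 363.] bow px -0.010744631385834856
edge [239. 363.] [399. 368.] bow px -0.006309728431358957
edge [399. 368.] [397. 295.] bow px -2.682867224468187e-15
edge [397. 295.] [244. 291.] bow px -0.010356319862115784
scene 58069
[-0.0, -0.0003, 0.0002, -0.0003, -0.0003, -0.0006]
[-0.0006, -0.0, -0.0009, None, -0.0005, -0.0006]
[-0.0003, -0.0003, -0.0002, -0.0005, -0.0005, -0.0003]
[-0.0001, -0.0004, 0.0017, 0.0016, -0.0005, -0.0005]
[-0.0001, -0.0, 0.0001, 0.0016, -0.0003, -0.0004]
corners px [[282, 209], [401, 261], [411, 259], [433, 225], [315, 177]]
[[ 0.3995 -0.2203  0.015 ]
 [ 0.4418  0.1908  0.015 ]
 [ 0.4216  0.2139  0.015 ]
 [ 0.2582  0.2257  0.015 ]
 [ 0.2136 -0.1975  0.015 ]]
edge [282. 209.] [401. 261.] bow px -0.10554882069303585Traceback (most recent call last):
  File "<stdin>", line 19, in <module>
    raise TypeError("expected non-empty vector for x")
TypeError: expected non-empty vector for x
```

Run:
```python
from h import *
np.set_printoptions(precision=4,suppress=True)
z=np.load("top0.npz");T,d=z["p"],z["d"];C=cloud("top",d)
zs=np.load("scene0.npz");CS=cloud("scene",zs["d"])
for nm,CC in(("top",C),("scene",CS)):
    h=cv2.cvtColor(T if nm=="top" else zs["p"],cv2.COLOR_RGB2HSV)
    X=CC.reshape(-1,3); H=h.reshape(-1,3)
    near=(X[:,0]>.6)&(X[:,0]<.74)&(X[:,1]>-.1)&(X[:,1]<.16)
    hd=near&(X[:,2]>.152)&(X[:,2]<.19)
    print(nm,"handle",hd.sum(),X[hd].mean(0),X[hd].min(0),X[hd].max(0))
    gt=near&(abs(X[:,2]-.1)<.006)&(H[:,1]>120)
    if gt.sum()>5:
        G=X[gt];a=np.polyfit(G[:,1],G[:,0],1);print("gate top",gt.sum(),G.mean(0),"slope",a,"y",G[:,1].min(),G[:,1].max())
    bl=(abs(X[:,0]-.56)<.03)&(abs(X[:,1]+.008)<.03)&(X[:,2]>.036)&(X[:,2]<.055)
    print("block top",bl.sum(),X[bl].mean(0),X[bl].min(0),X[bl].max(0))
    st=(abs(X[:,0]-.56)<.04)&(abs(X[:,1])<.16)&(X[:,2]>.004)&(X[:,2]<.014)&(H[:,1]<50)
    print("strip",st.sum(),cv2.minAreaRect(X[st][:,:2].astype(np.float32)),np.median(X[st][:,2]))
    bd=(X[:,0]>.15)&(X[:,0]<.5)&(abs(X[:,1])<.3)&(X[:,2]>.009)&(X[:,2]<.022)&(H[:,0]>60)&(H[:,0]<90)
    print("board",cv2.minAreaRect(X[bd][:,:2].astype(np.float32)))
    po=(X[:,0]>.55)&(X[:,0]<.75)&(abs(X[:,1])<.25)&(abs(X[:,2]-.1)<.006)&(H[:,1]<70)
    print("posts +y",X[po&(X[:,1]>.1)].mean(0) if (po&(X[:,1]>.1)).any() else None)
print(tri("top",(319.6,190.6),"scene",(302,250.3)), "handle top tri")
print(tri("top",(320.4,242.2),"scene",(320.3,258)), "block top tri")
print(onz("top",319.6,190.6,.177),onz("scene",302,250.3,.177))
```

```text
top handle 79 [ 0.6625 -0.0174  0.1706] [ 0.654  -0.0995  0.1529] [ 0.6745 -0.0002  0.1797]
gate top 218 [0.6462 0.1015 0.0991] slope [-0.1359  0.66  ] y -0.06059285117769514 0.14792330355817046
block top 74 [ 0.5592 -0.0078  0.043 ] [ 0.5474 -0.0208  0.037 ] [0.5706 0.004  0.0492]
strip 971 ((0.5600570440292358, -0.008440248668193817), (0.041673075407743454, 0.23952561616897583), 3.312535285949707) 0.00777106305927
board ((0.3210837244987488, 0.00270843505859375), (0.43771275877952576, 0.1980641484260559), 85.86419677734375)
posts +y [0.635  0.1734 0.0994]
scene handle 106 [ 0.6685 -0.0192  0.168 ] [ 0.6523 -0.1     0.1523] [ 0.679  -0.0005  0.1818]
gate top 177 [0.6525 0.0966 0.0988] slope [-0.1603  0.668 ] y -0.06000605055242231 0.14672861057621006
block top 73 [ 0.5623 -0.0092  0.0429] [ 0.5454 -0.023   0.0361] [0.5749 0.0041 0.051 ]
strip 313 ((0.5553107857704163, -0.010487884283065796), (0.03608636185526848, 0.240565687417984), 3.974733829498291) 0.008028069862311416
board ((0.32592833042144775, 0.002799198031425476), (0.43545299768447876, 0.20331718027591705), 85.81814575195312)
posts +y [0.6382 0.1695 0.0995]
(array([ 0.6667, -0.0101,  0.1773]), np.float64(0.0010469563075483422)) handle top tri
(array([ 0.5581, -0.0093,  0.0441]), np.float64(0.002437572744640373)) block top tri
[ 0.6666 -0.0097  0.177 ] [ 0.6666 -0.0108  0.177 ]
```

```bash
cat >> h.py <<'E'
from scipy.spatial.transform import Rotation as Rn
def plan(p,th,R=None,q=None):
    """target TCP p, tool y axis = world y turned th deg, pointing down"""
    s=bot.read_state(); R=np.array(s["tcp_rot"]) if R is None else R; q=np.array(s["position"]) if q is None else q
    t=np.radians(th); y=np.array([-np.sin(t),np.cos(t),0]); z=np.array([0,0,-1.]); x=np.cross(y,z); D=np.stack([x,y,z],1)
    print("dp",np.round(R.T@(np.array(p)-q)*1000,1),"turn",np.round(Rn.from_matrix(R.T@D).as_rotvec(degrees=True),2))
def st():
    s=bot.read_state(); print(s["time_s"],np.round(s["position"],4),np.round(np.degrees(np.arctan2(-s["tcp_rot"][0,1],s["tcp_rot"][1,1])),2),np.round(s["force"],2),round(s["opening"],3),np.round(s["joint_positions"],1))
E
python3 -c "
from h import *
st(); plan([.5595,-.0085,.13],3.2)"
```

```text
0.1 [0.1644 0.6023 0.2327] -15.28 [ 0.19 -0.62  0.36] 1.002 [ 64.5  30.3  82.1  -0.   67.7 -10.2]
dp [-542.1 -484.9  103.4] turn [ -0.1   -0.04 -18.48]
```

Emit:
jog_arm(
  rows=[
    {"dp": [-36,-32,0],"turn": [0,0,-2],"grip": 1},
    {"dp": [-72,-64,0],"turn": [0,0,-4],"grip": 1},
    {"dp": [-108,-97,0],"turn": [0,0,-6],"grip": 1},
    {"dp": [-144,-129,0],"turn": [0,0,-8],"grip": 1},
    {"dp": [-180,-161,0],"turn": [0,0,-10],"grip": 1},
    {"dp": [-216,-193,0],"turn": [0,0,-12],"grip": 1},
    {"dp": [-252,-225,0],"turn": [0,0,-14],"grip": 1},
    {"dp": [-288,-258,0],"turn": [0,0,-16],"grip": 1},
    {"dp": [-324,-290,0],"turn": [0,0,-18],"grip": 1},
    {"dp": [-360,-322,0],"turn": [0,0,-18.5],"grip": 1},
  ],
)

```text
time_s: 1.1
position: [0.4276, 0.1955, 0.2334]
tcp_rot: [[-0.998, -0.057, -0.0], [-0.057, 0.998, 0.0], [0.0, 0.0, -1.0]]
force: [1.9, 1.4, -0.3]
opening: 1.002
```

```bash
python3 -c "
from h import *
st(); plan([.5595,-.0085,.08],3.2)"
```

```text
1.1 [0.4276 0.1955 0.2334] 3.25 [ 1.9   1.38 -0.26] 1.002 [ 10.9  18.4 103.6   0.   58.  -82.3]
dp [-120.1 -211.2  153.4] turn [ 0.   -0.02  0.05]
```

Emit:
jog_arm(
  rows=[
    {"dp": [-20,-35,0],"turn": [0,0,0],"grip": 1},
    {"dp": [-45,-75,0],"turn": [0,0,0],"grip": 1},
    {"dp": [-68,-118,10],"turn": [0,0,0],"grip": 1},
    {"dp": [-90,-158,35],"turn": [0,0,0],"grip": 1},
    {"dp": [-108,-190,65],"turn": [0,0,0],"grip": 1},
    {"dp": [-120,-211,100],"turn": [0,0,0],"grip": 0.8},
    {"dp": [-120,-211,140],"turn": [0,0,0],"grip": 0.7},
    {"dp": [-120,-211,153],"turn": [0,0,0],"grip": 0.6},
    {"dp": [-120,-211,153],"turn": [0,0,0],"grip": 0.6},
  ],
)

```text
time_s: 2.0
position: [0.5566, -0.0061, 0.0785]
tcp_rot: [[-0.998, -0.056, -0.006], [-0.056, 0.998, 0.001], [0.006, 0.002, -1.0]]
force: [0.2, -0.0, 0.3]
opening: 0.725
```

```bash
python3 -c "
from h import *
cap('top','top1'); cap('scene','scene1'); st(); plan([.5595,-.0085,.026],3.2)
a=cv2.imread('pics/top1.png')[210:270,270:370];b=cv2.imread('pics/scene1.png')[210:290,260:400]
cv2.imwrite('pics/c1.png',np.vstack([cv2.resize(a,(500,300)),cv2.resize(b,(500,290))]))"
```

```text
2.1 [ 0.559  -0.0061  0.0814] 3.26 [-0.47 -0.57  0.44] 0.648 [ -12.1   37.8   98.6    0.    43.5 -105.3]
dp [-0.3 -2.4 55.4] turn [-0.01  0.05  0.06]
```

View pics/c1.png

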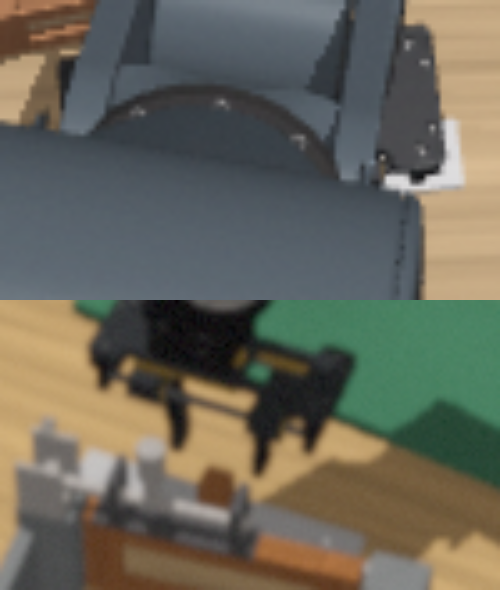

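The scene crop shows the fingers straddling the block at crop (215,485). The top view is hidden by the arm. I'll go down and grip.

Emit:
jog_arm(
  rows=[
    {"dp": [0,-2,20],"turn": [0,0,0],"grip": 0.6},
    {"dp": [0,-2,40],"turn": [0,0,0],"grip": 0.6},
    {"dp": [0,-2,55],"turn": [0,0,0],"grip": 0.6},
    {"dp": [0,-2,55],"turn": [0,0,0],"grip": 0.6},
    {"dp": [0,-2,55],"turn": [0,0,0],"grip": 0},
    {"dp": [0,-2,55],"turn": [0,0,0],"grip": 0},
    {"dp": [0,-2,55],"turn": [0,0,0],"grip": 0},
    {"dp": [0,-2,55],"turn": [0,0,0],"grip": 0},
    {"dp": [0,-2,55],"turn": [0,0,0],"grip": 0},
  ],
)

```text
time_s: 3.0
position: [0.5593, -0.0087, 0.0262]
tcp_rot: [[-0.998, -0.056, 0.001], [-0.056, 0.998, -0.0], [-0.001, -0.0, -1.0]]
force: [0.2, 0.1, 2.9]
opening: 0.273
```

```bash
python3 -c "
from h import *
st()"
```

```text
3.0 [ 0.5593 -0.0087  0.0262] 3.22 [0.2  0.15 2.89] 0.273 [ -12.3   43.3   99.7   -0.    36.9 -105.5]
```

```bash
python3 -c "
from h import *
plan([.456,-.0065,.050],-4.1);plan([.456,-.0065,.027],-4.1)"
```

```text
dp [103.    7.9 -23.9] turn [-0.01  0.06  7.32]
dp [103.    7.9  -0.9] turn [-0.01  0.06  7.32]
```

Emit:
jog_arm(
  rows=[
    {"dp": [0,0,-12],"turn": [0,0,0],"grip": 0},
    {"dp": [10,1,-24],"turn": [0,0,1],"grip": 0},
    {"dp": [30,2,-24],"turn": [0,0,2],"grip": 0},
    {"dp": [55,4,-24],"turn": [0,0,4],"grip": 0},
    {"dp": [80,6,-24],"turn": [0,0,6],"grip": 0},
    {"dp": [103,8,-24],"turn": [0,0,7.3],"grip": 0},
    {"dp": [103,8,-24],"turn": [0,0,7.3],"grip": 0},
    {"dp": [103,8,-10],"turn": [0,0,7.3],"grip": 0},
    {"dp": [103,8,0],"turn": [0,0,7.3],"grip": 0},
    {"dp": [103,8,0],"turn": [0,0,7.3],"grip": 0},
  ],
)

```text
time_s: 4.0
position: [0.4562, -0.0066, 0.0253]
tcp_rot: [[-0.997, 0.071, 0.001], [0.071, 0.997, -0.0], [-0.001, -0.0, -1.0]]
force: [0.5, 0.3, -1.5]
opening: 0.272
```

```bash
python3 -c "
from h import *
st(); cap('top','top2'); cap('scene','scene2'); st()
b=cv2.imread('pics/scene2.png')[170:290,250:450]
a=cv2.imread('pics/top2.png')[210:310,220:420]
cv2.imwrite('pics/c2.png',np.vstack([cv2.resize(a,(500,250)),cv2.resize(b,(500,300))]))"
```

```text
4.0 [ 0.4562 -0.0066  0.0253] -4.1 [ 0.46  0.29 -1.45] 0.272 [ -14.9   40.3  114.7    0.    25.  -100.8]
4.1 [ 0.456  -0.0065  0.0255] -4.09 [-0.51  0.62 -2.23] 0.269 [ -14.9   40.2  114.7   -0.    25.  -100.8]
```

View pics/c2.png

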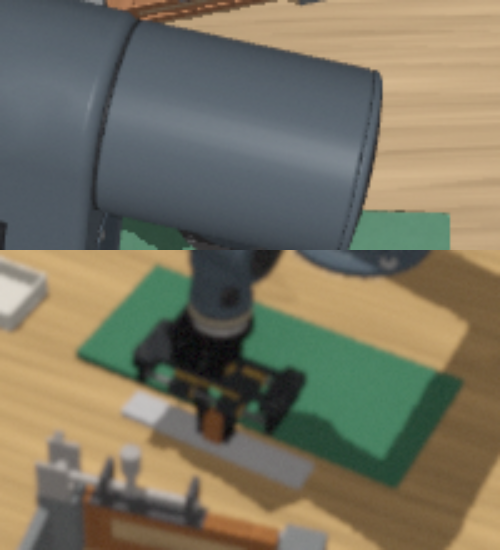

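The scene crop shows the strip parallel to the board's far edge with a small gap. I'll press it gently towards the board.

Emit:
jog_arm(
  rows=[
    {"dp": [4,0,0],"turn": [0,0,0],"grip": 0},
    {"dp": [8,0,0],"turn": [0,0,0],"grip": 0},
    {"dp": [12,0,0],"turn": [0,0,0],"grip": 0},
    {"dp": [12,0,0],"turn": [0,0,0],"grip": 0},
  ],
)

```text
time_s: 4.5
position: [0.4423, -0.0052, 0.0255]
tcp_rot: [[-0.997, 0.071, -0.002], [0.071, 0.997, 0.001], [0.002, 0.0, -1.0]]
force: [0.1, -0.6, -2.0]
opening: 0.275
```

Emit:
jog_arm(
  rows=[
    {"dp": [2,0,0],"turn": [0,0,0],"grip": 0},
    {"dp": [2,0,0],"turn": [0,0,0],"grip": 0},
  ],
)

```text
time_s: 4.7
position: [0.4413, -0.0053, 0.0256]
tcp_rot: [[-0.997, 0.071, -0.0], [0.071, 0.997, 0.0], [0.0, 0.0, -1.0]]
force: [0.2, -0.6, -3.2]
opening: 0.273
```

Emit:
jog_arm(
  rows=[
    {"dp": [2,0,0],"turn": [0,0,0],"grip": 0},
    {"dp": [2,0,0],"turn": [0,0,0],"grip": 0},
  ],
)

```text
time_s: 4.9
position: [0.4402, -0.0054, 0.0256]
tcp_rot: [[-0.997, 0.071, 0.001], [0.071, 0.997, -0.0], [-0.001, -0.0, -1.0]]
force: [1.4, -0.7, -1.6]
opening: 0.273
```

Emit:
jog_arm(
  rows=[
    {"dp": [2,0,0],"turn": [0,0,0],"grip": 0},
    {"dp": [2,0,0],"turn": [0,0,0],"grip": 0},
  ],
)

```text
time_s: 5.1
position: [0.44, -0.0056, 0.0258]
tcp_rot: [[-0.997, 0.072, 0.005], [0.072, 0.997, -0.001], [-0.005, -0.001, -1.0]]
force: [4.1, 2.2, -2.8]
opening: 0.273
```

Emit:
jog_arm(
  rows=[
    {"dp": [1,0,0],"turn": [0,0,0],"grip": 0},
    {"dp": [1,0,0],"turn": [0,0,0],"grip": 0},
  ],
)

```text
time_s: 5.3
position: [0.44, -0.0056, 0.0258]
tcp_rot: [[-0.997, 0.072, 0.007], [0.072, 0.997, -0.002], [-0.007, -0.001, -1.0]]
force: [6.5, 2.4, -3.0]
opening: 0.271
```

Emit:
jog_arm(
  rows=[
    {"dp": [1,0,0],"turn": [0,0,0],"grip": 0},
    {"dp": [1,0,0],"turn": [0,0,0],"grip": 0},
  ],
)

```text
time_s: 5.5
position: [0.4399, -0.0057, 0.0259]
tcp_rot: [[-0.997, 0.072, 0.009], [0.072, 0.997, -0.002], [-0.009, -0.001, -1.0]]
force: [7.3, 2.4, -3.5]
opening: 0.279
```

Contact shows at x=0.440 with about 7 N. I'll ease off, press down onto the bench, and release.

Emit:
jog_arm(
  rows=[
    {"dp": [-2,0,1],"turn": [0,0,0],"grip": 0},
    {"dp": [-2.5,0,1.5],"turn": [0,0,0],"grip": 0},
    {"dp": [-2.5,0,1.5],"turn": [0,0,0],"grip": 0},
  ],
)

```text
time_s: 5.8
position: [0.4401, -0.0057, 0.0251]
tcp_rot: [[-0.997, 0.071, 0.005], [0.071, 0.997, -0.001], [-0.005, -0.001, -1.0]]
force: [3.6, 0.1, 7.9]
opening: 0.269
```

Emit:
jog_arm(
  rows=[
    {"dp": [0,0,0],"turn": [0,0,0],"grip": 0.3},
    {"dp": [0,0,0],"turn": [0,0,0],"grip": 0.4},
    {"dp": [0,0,0],"turn": [0,0,0],"grip": 0.45},
    {"dp": [0,0,0],"turn": [0,0,0],"grip": 0.45},
    {"dp": [0,0,-30],"turn": [0,0,0],"grip": 0.45},
    {"dp": [0,0,-75],"turn": [0,0,0],"grip": 0.6},
    {"dp": [0,0,-120],"turn": [0,0,0],"grip": 0.7},
    {"dp": [0,0,-170],"turn": [0,0,0],"grip": 0.7},
    {"dp": [0,0,-200],"turn": [0,0,0],"grip": 0.7},
    {"dp": [0,0,-200],"turn": [0,0,0],"grip": 0.7},
  ],
)

```text
time_s: 6.8
position: [0.4404, -0.0056, 0.2279]
tcp_rot: [[-0.997, 0.071, 0.009], [0.071, 0.997, -0.003], [-0.009, -0.002, -1.0]]
force: [0.7, -0.0, -0.3]
opening: 0.688
```

```bash
python3 -c "
from h import *
st()"
```

```text
6.8 [ 0.4404 -0.0056  0.2279] -4.07 [ 0.69 -0.04 -0.27] 0.688 [ -15.3   16.3  108.2   -0.    54.9 -101.3]
```

Emit:
jog_arm(
  rows=[
    {"dp": [0,45,0],"turn": [0,0,0],"grip": 0.7},
    {"dp": [0,90,0],"turn": [0,0,0],"grip": 0.7},
    {"dp": [0,135,0],"turn": [0,0,0],"grip": 0.7},
    {"dp": [0,180,0],"turn": [0,0,0],"grip": 0.7},
    {"dp": [0,225,0],"turn": [0,0,0],"grip": 0.7},
    {"dp": [0,270,0],"turn": [0,0,0],"grip": 0.7},
    {"dp": [0,315,0],"turn": [0,0,0],"grip": 0.7},
    {"dp": [0,360,0],"turn": [0,0,0],"grip": 0.7},
    {"dp": [0,400,0],"turn": [0,0,0],"grip": 0.7},
    {"dp": [0,400,0],"turn": [0,0,0],"grip": 0.7},
  ],
)

```text
time_s: 7.8
position: [0.4658, 0.3981, 0.2219]
tcp_rot: [[-0.998, 0.067, -0.001], [0.067, 0.998, 0.001], [0.001, 0.001, -1.0]]
force: [0.5, -0.9, -0.0]
opening: 0.701
```

Run:
```python
from h import *
cap('top','top3'); cap('scene','scene3'); st()
a=cv2.imread('pics/top3.png')[150:310,220:420]
b=cv2.imread('pics/scene3.png')[170:290,250:450]
cv2.imwrite('pics/c3.png',np.vstack([cv2.resize(a,(400,320)),cv2.resize(b,(400,240))]))
z=np.load("top3.npz");p=z["p"];C=cloud("top",z["d"]);X=C.reshape(-1,3);H=cv2.cvtColor(p,cv2.COLOR_RGB2HSV).reshape(-1,3)
st_=(abs(X[:,0]-.44)<.05)&(abs(X[:,1])<.16)&(X[:,2]>.003)&(X[:,2]<.02)&(H[:,1]<50)&(H[:,2]>110)
print("strip",st_.sum(),cv2.minAreaRect(X[st_][:,:2].astype(np.float32)),np.median(X[st_][:,2]))
bl=(abs(X[:,0]-.44)<.04)&(abs(X[:,1])<.04)&(X[:,2]>.036)&(X[:,2]<.055)
print("block",X[bl].mean(0))
```

```text
7.9 [0.4652 0.3937 0.2218] -3.97 [-0.32 -0.52 -0.22] 0.699 [ 29.8  29.9  84.9  -0.   65.5 -56.2]
strip 1094 ((0.4404613673686981, -0.004884116351604462), (0.23923741281032562, 0.04170423001050949), 85.88126373291016) 0.007848257876121423
block [ 0.44052968 -0.00508355  0.04369072]
```

View pics/c3.png

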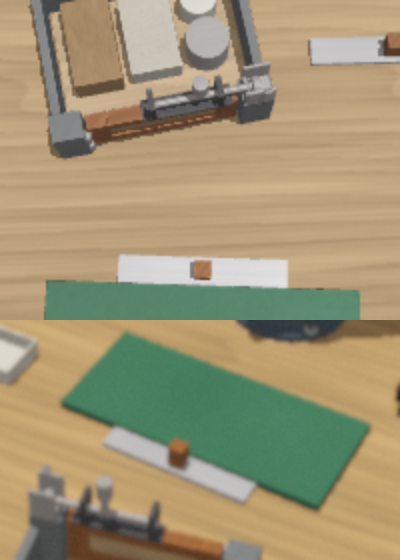

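The crop shows the strip flush along the board's far edge, its block at top (321,285). Measured centre and angle match the flush pose to about 0.5 mm and 0.1°. Next is the bolt.

```bash
python3 -c "
from h import *
st();plan([.6664,-.010,.222],8.2);plan([.6664,-.010,.163],8.2)"
```

```text
7.9 [0.4652 0.3937 0.2218] -3.97 [-0.32 -0.52 -0.22] 0.699 [ 29.8  29.9  84.9  -0.   65.5 -56.2]
dp [-2.287e+02 -3.888e+02  2.000e-01] turn [ -0.15  -0.22 -12.17]
dp [-228.9 -388.6   59.2] turn [ -0.15  -0.22 -12.17]
```

Emit:
jog_arm(
  rows=[
    {"dp": [-20,-35,0],"turn": [0,0,-1],"grip": 0.7},
    {"dp": [-45,-76,0],"turn": [0,0,-3],"grip": 0.7},
    {"dp": [-68,-116,0],"turn": [0,0,-5],"grip": 0.7},
    {"dp": [-92,-156,0],"turn": [0,0,-7],"grip": 0.6},
    {"dp": [-115,-196,0],"turn": [0,0,-9],"grip": 0.6},
    {"dp": [-138,-236,0],"turn": [0,0,-11],"grip": 0.6},
    {"dp": [-162,-276,0],"turn": [0,0,-12],"grip": 0.55},
    {"dp": [-185,-316,0],"turn": [0,0,-12.2],"grip": 0.55},
    {"dp": [-207,-354,0],"turn": [0,0,-12.2],"grip": 0.55},
    {"dp": [-229,-389,0],"turn": [0,0,-12.2],"grip": 0.55},
  ],
)

```text
time_s: 8.9
position: [0.666, -0.0143, 0.223]
tcp_rot: [[-0.99, -0.138, -0.003], [-0.138, 0.99, 0.0], [0.003, 0.0, -1.0]]
force: [0.8, 0.4, 0.4]
opening: 0.55
```

Emit:
jog_arm(
  rows=[
    {"dp": [0,0,0],"turn": [0,0,0],"grip": 0.55},
    {"dp": [0,0,0],"turn": [0,0,0],"grip": 0.55},
  ],
)

```text
time_s: 9.1
position: [0.6658, -0.0128, 0.2228]
tcp_rot: [[-0.991, -0.137, -0.003], [-0.137, 0.991, 0.001], [0.003, 0.001, -1.0]]
force: [-0.9, -0.4, -0.9]
opening: 0.55
```

Run:
```python
from h import *
cap('scene','scene4'); st();plan([.6664,-.010,.163],8.2)
a=cv2.imread('pics/scene4.png')[200:310,240:390]
cv2.imwrite('pics/c4.png',cv2.resize(a,(750,550),interpolation=3))
```

```text
9.15 [ 0.6655 -0.0113  0.223 ] 7.99 [0.5  0.71 0.28] 0.546 [ -10.6   34.1   76.3    0.    69.8 -108.6]
dp [-1.3  1.1 60. ] turn [ 0.09 -0.19 -0.21]
```

View pics/c4.png

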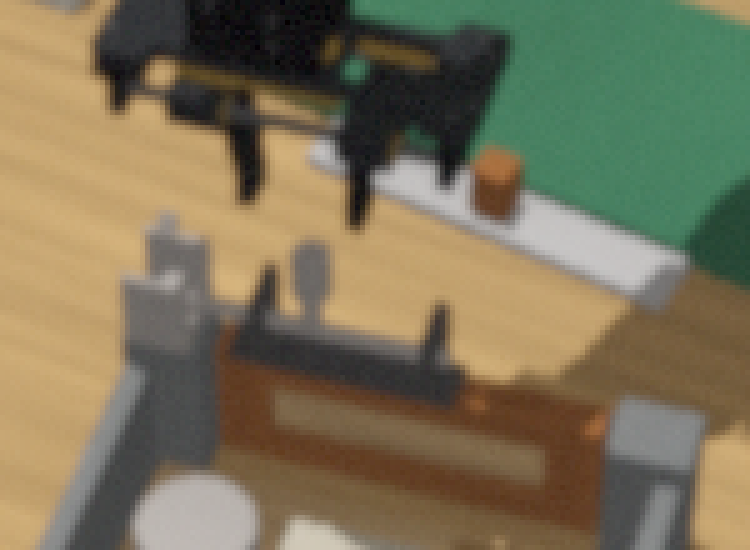

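Run:
```python
from h import *
f,cx,cy,P,R=K("scene")
def pr(X): c=R.T@(np.array(X)-P); return ((c[0]/c[2]*f+cx-240)*5,(c[1]/c[2]*f+cy-200)*5)
t=np.array([.6655,-.0113,.212]);y=np.array([-.139,.99,0])
for X in (t,t+y*.0315,t-y*.0315,t+y*.024,t-y*.024,[.6664,-.01,.177],[.6655,-.0113,.162]): print(np.round(pr(X)))
```

```text
[309. 202.]
[369. 216.]
[250. 188.]
[355. 212.]
[264. 191.]
[312. 252.]
[310. 270.]
```

Projection agrees: fingertips predicted near crop (360,214) and (255,190), seen at (357,225) and (248,198), and the handle sits between them. I'll descend and grip.

Emit:
jog_arm(
  rows=[
    {"dp": [-1,1,20],"turn": [0,0,0],"grip": 0.55},
    {"dp": [-1,1,40],"turn": [0,0,0],"grip": 0.55},
    {"dp": [-1,1,55],"turn": [0,0,0],"grip": 0.55},
    {"dp": [-1,1,60],"turn": [0,0,0],"grip": 0.55},
    {"dp": [-1,1,60],"turn": [0,0,0],"grip": 0.55},
  ],
)

```text
time_s: 9.65
position: [0.6672, -0.0085, 0.1631]
tcp_rot: [[-0.99, -0.142, -0.002], [-0.142, 0.99, 0.0], [0.002, 0.001, -1.0]]
force: [0.7, -0.6, 0.1]
opening: 0.553
```

Emit:
jog_arm(
  rows=[
    {"dp": [0,0,0],"turn": [0,0,0],"grip": 0},
    {"dp": [0,0,0],"turn": [0,0,0],"grip": 0},
    {"dp": [0,0,0],"turn": [0,0,0],"grip": 0},
    {"dp": [0,0,0],"turn": [0,0,0],"grip": 0},
    {"dp": [0,0,0],"turn": [0,0,0],"grip": 0},
  ],
)

```text
time_s: 10.15
position: [0.6685, -0.0095, 0.1647]
tcp_rot: [[-0.99, -0.141, 0.001], [-0.141, 0.99, -0.0], [-0.001, -0.0, -1.0]]
force: [-0.2, 0.1, 1.3]
opening: 0.245
```

Emit:
jog_arm(
  rows=[
    {"dp": [0,0,-4],"turn": [0,0,0],"grip": 0},
    {"dp": [0,0,-8],"turn": [0,0,0],"grip": 0},
    {"dp": [0,0,-12],"turn": [0,0,0],"grip": 0},
    {"dp": [0,0,-12],"turn": [0,0,0],"grip": 0},
  ],
)

```text
time_s: 10.55
position: [0.6684, -0.0095, 0.1767]
tcp_rot: [[-0.99, -0.141, 0.001], [-0.141, 0.99, -0.0], [-0.001, -0.0, -1.0]]
force: [0.5, -0.9, -2.1]
opening: 0.244
```

Run:
```python
from h import *
cap('scene','scene5'); st()
a=cv2.imread('pics/scene5.png')[200:310,240:390]
cv2.imwrite('pics/c5.png',cv2.resize(a,(750,550),interpolation=3))
```

```text
10.6 [ 0.6684 -0.0094  0.1764] 8.11 [ 1.56 -1.41 -1.54] 0.246 [ -10.4   37.1   78.5   -0.    64.4 -108.5]
```

View pics/c5.png

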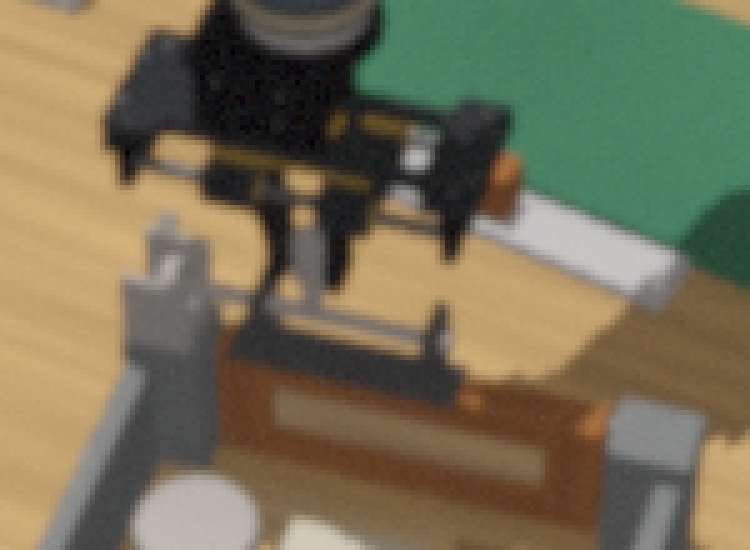

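The handle is gripped at crop (310,255). The rod is clearly lifted off the guide bottoms and the force reads the bolt's 2 N weight. Now I pull back.

Emit:
jog_arm(
  rows=[
    {"dp": [0,4,0],"turn": [0,0,0],"grip": 0},
    {"dp": [0,8,0],"turn": [0,0,0],"grip": 0},
    {"dp": [0,12,0],"turn": [0,0,0],"grip": 0},
    {"dp": [0,16,0],"turn": [0,0,0],"grip": 0},
    {"dp": [0,20,0],"turn": [0,0,0],"grip": 0},
    {"dp": [0,20,0],"turn": [0,0,0],"grip": 0},
  ],
)

```text
time_s: 11.2
position: [0.665, 0.0116, 0.176]
tcp_rot: [[-0.99, -0.142, -0.001], [-0.142, 0.99, 0.001], [0.0, 0.001, -1.0]]
force: [-0.6, 1.4, -1.4]
opening: 0.245
```

Emit:
jog_arm(
  rows=[
    {"dp": [0,4,0],"turn": [0,0,0],"grip": 0},
    {"dp": [0,8,0],"turn": [0,0,0],"grip": 0},
    {"dp": [0,12,0],"turn": [0,0,0],"grip": 0},
    {"dp": [0,16,0],"turn": [0,0,0],"grip": 0},
    {"dp": [0,18,0],"turn": [0,0,0],"grip": 0},
    {"dp": [0,18,0],"turn": [0,0,0],"grip": 0},
  ],
)

```text
time_s: 11.8
position: [0.6625, 0.028, 0.176]
tcp_rot: [[-0.99, -0.142, -0.001], [-0.142, 0.99, -0.001], [0.001, -0.001, -1.0]]
force: [-1.0, -2.4, -1.8]
opening: 0.244
```

Emit:
jog_arm(
  rows=[
    {"dp": [0,1,0],"turn": [0,0,0],"grip": 0},
    {"dp": [0,1,0],"turn": [0,0,0],"grip": 0},
    {"dp": [0,1,0],"turn": [0,0,0],"grip": 0},
  ],
)

```text
time_s: 12.1
position: [0.6626, 0.0281, 0.176]
tcp_rot: [[-0.99, -0.141, -0.0], [-0.141, 0.99, -0.002], [0.001, -0.002, -1.0]]
force: [-1.0, -4.4, -1.6]
opening: 0.244
```

Run:
```python
from h import *
cap('scene','scene6'); st()
a=cv2.imread('pics/scene6.png')[200:310,240:390]
cv2.imwrite('pics/c6.png',cv2.resize(a,(750,550),interpolation=3))
```

```text
12.15 [0.6626 0.0281 0.176 ] 8.11 [-0.44 -5.27 -2.51] 0.247 [-7.200e+00  3.680e+01  7.930e+01 -1.000e-01  6.400e+01 -1.052e+02]
```

View pics/c6.png

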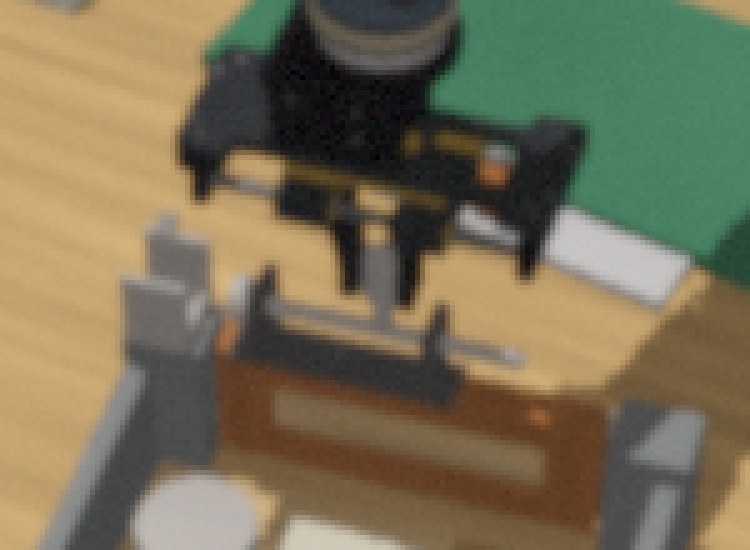

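Run:
```python
from h import *
for u,v in((264.5,219),(266.5,223)): print(onz("top",u,v,.1))
q=np.array([.6626,.0281]); th=np.radians(8.1); ex=np.array([np.cos(th),np.sin(th)]); ey=np.array([-np.sin(th),np.cos(th)])
R0=np.array(bot.read_state()["tcp_rot"])
for o in(0,.011,.02):
    h=q+.120*ey-o*ex; print("hinge",h)
    for f in(.1,.2,.3,.4,.5):
        c,s=np.cos(-f),np.sin(-f); p=h+np.array([[c,-s],[s,c]])@(q-h); d=p-q
        print(o,f,np.round(R0.T@np.array([*d,0])*1000,1), round(np.degrees(f),1))
```

```text
[0.61680615 0.14124786 0.1       ]
[0.60545362 0.1360173  0.1       ]
hinge [0.64569185 0.14690284]
0 0.1 [12.   0.6  0. ] 5.7
0 0.2 [23.8  2.4  0. ] 11.5
0 0.3 [35.5  5.4  0. ] 17.2
0 0.4 [46.7  9.5  0. ] 22.9
0 0.5 [57.5 14.7  0. ] 28.6
hinge [0.63480159 0.14535293]
0.011 0.1 [12.  -0.5  0. ] 5.7
0.011 0.2 [24.1  0.2  0. ] 11.5
0.011 0.3 [36.   2.1  0. ] 17.2
0.011 0.4 [47.6  5.2  0. ] 22.9
0.011 0.5 [58.9  9.4  0. ] 28.6
hinge [0.62589138 0.14408481]
0.02 0.1 [12.1 -1.4  0. ] 5.7
0.02 0.2 [24.2 -1.6  0. ] 11.5
0.02 0.3 [36.4 -0.5  0. ] 17.2
0.02 0.4 [48.3  1.7  0. ] 22.9
0.02 0.5 [60.   5.1  0. ] 28.6
```

Emit:
jog_arm(
  rows=[
    {"dp": [6,0,0],"turn": [0,0,2.9],"grip": 0},
    {"dp": [12,0,0],"turn": [0,0,5.7],"grip": 0},
    {"dp": [18,0,0],"turn": [0,0,8.6],"grip": 0},
    {"dp": [24,0,0],"turn": [0,0,11.5],"grip": 0},
    {"dp": [24,0,0],"turn": [0,0,11.5],"grip": 0},
  ],
)

```text
time_s: 12.65
position: [0.6391, 0.0257, 0.1764]
tcp_rot: [[-0.998, 0.059, 0.001], [0.059, 0.998, 0.0], [-0.001, 0.0, -1.0]]
force: [1.3, -1.4, -1.7]
opening: 0.241
```

Run:
```python
from h import *
st()
s=bot.read_state(); print("tool-frame force",np.round(np.array(s["tcp_rot"]).T@s["force"],2))
```

```text
12.65 [0.6391 0.0257 0.1764] -3.4 [ 1.3  -1.4  -1.65] 0.241 [ -7.7  35.   83.    0.   61.9 -94.3]
tool-frame force [-1.38 -1.32  1.65]
```

Emit:
jog_arm(
  rows=[
    {"dp": [6,0,0],"turn": [0,0,2.9],"grip": 0},
    {"dp": [12,-0.5,0],"turn": [0,0,5.7],"grip": 0},
    {"dp": [18,0,0],"turn": [0,0,8.6],"grip": 0},
    {"dp": [24,0.2,0],"turn": [0,0,11.5],"grip": 0},
    {"dp": [30,1,0],"turn": [0,0,14.3],"grip": 0},
    {"dp": [36,2,0],"turn": [0,0,17.2],"grip": 0},
    {"dp": [36,2,0],"turn": [0,0,17.2],"grip": 0},
    {"dp": [36,2,0],"turn": [0,0,17.2],"grip": 0},
  ],
)

```text
time_s: 13.45
position: [0.6047, 0.0304, 0.1766]
tcp_rot: [[-0.937, 0.35, 0.003], [0.35, 0.937, 0.0], [-0.003, 0.002, -1.0]]
force: [2.5, 0.5, -0.7]
opening: 0.244
```

Run:
```python
from h import *
cap('scene','scene7');cap('top','top7'); st()
s=bot.read_state(); print("tool-frame force",np.round(np.array(s["tcp_rot"]).T@s["force"],2))
a=cv2.imread('pics/scene7.png')[180:320,220:400]
cv2.imwrite('pics/c7.png',cv2.resize(a,(770,600),interpolation=3))
```

```text
13.55 [0.6044 0.0301 0.1764] -20.52 [ 3.09 -0.73 -2.54] 0.244 [ -7.7  32.6  88.3   0.   59.  -77.2]
tool-frame force [-3.14  0.4   2.55]
```

View pics/c7.png

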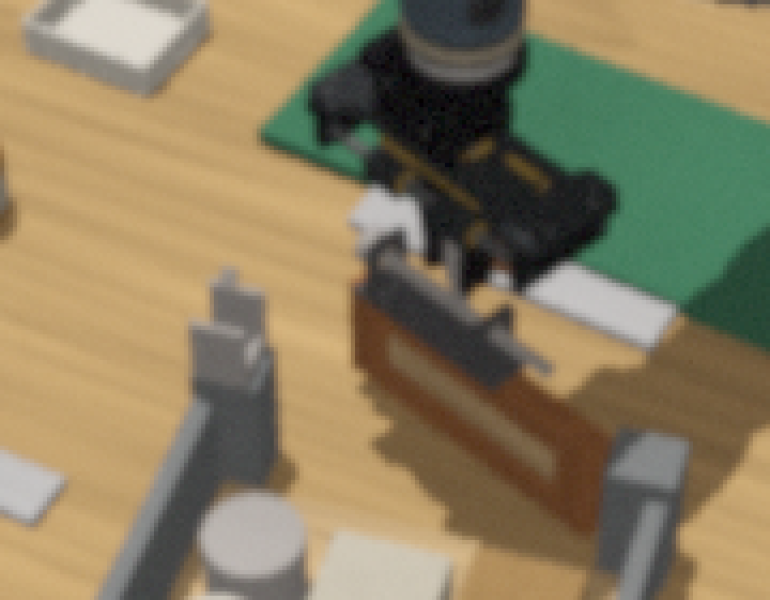

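View pics/top7.png

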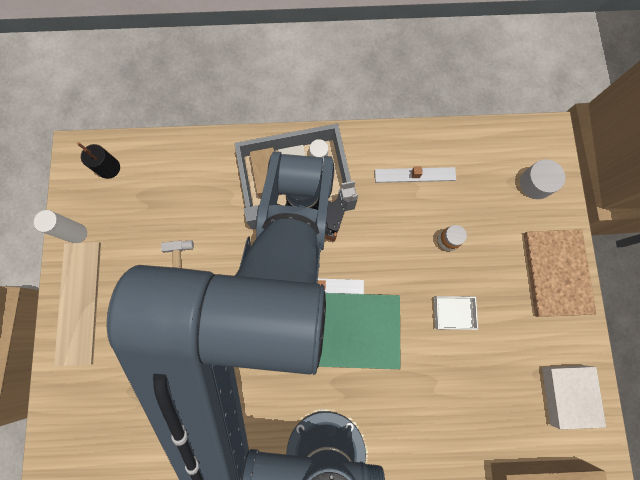

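The gate stands open, its free edge at scene crop (362,330) against the keeper post at (235,400). I'll seat the bolt against its stop again and measure the gate angle.

Emit:
jog_arm(
  rows=[
    {"dp": [0,2,0],"turn": [0,0,0],"grip": 0},
    {"dp": [0,2,0],"turn": [0,0,0],"grip": 0},
    {"dp": [0,3,0],"turn": [0,0,0],"grip": 0},
    {"dp": [0,3,0],"turn": [0,0,0],"grip": 0},
  ],
)

```text
time_s: 13.95
position: [0.604, 0.0312, 0.1759]
tcp_rot: [[-0.936, 0.351, -0.001], [0.351, 0.936, -0.003], [-0.0, -0.003, -1.0]]
force: [2.1, -6.0, -1.4]
opening: 0.243
```

```bash
cat > ga.py <<'E'
from h import *
import sys
t=sys.argv[1]
p,d=cap('scene',t); st()
s=bot.read_state(); print("tool-frame force",np.round(np.array(s["tcp_rot"]).T@s["force"],2))
X=cloud('scene',d).reshape(-1,3);H=cv2.cvtColor(p,cv2.COLOR_RGB2HSV).reshape(-1,3)
# rear face of gate: orange points, z .02-.09
m=(H[:,0]<13)&(H[:,1]>140)&(X[:,2]>.02)&(X[:,2]<.093)&(X[:,0]>.5)&(X[:,0]<.7)&(X[:,1]>-.1)&(X[:,1]<.16)
G=X[m]; dx,dy,x0,y0=cv2.fitLine(G[:,:2].astype(np.float32),cv2.DIST_HUBER,0,.01,.01).ravel()
a=np.degrees(np.arctan2(-dx,dy)) if dy>0 else np.degrees(np.arctan2(dx,-dy))
print(m.sum(),"gate theta",a,"open rad",np.radians(8.1-a),"y range",G[:,1].min(),G[:,1].max())
f,cx,cy,P,R=K("scene")
E
python3 ga.py scene8
python3 - <<'E'
# same fit on shut-gate picture for the zero; rod end distances
from h import *
z=np.load('scene0.npz');p,d=z["p"],z["d"]
X=cloud('scene',d).reshape(-1,3);H=cv2.cvtColor(p,cv2.COLOR_RGB2HSV).reshape(-1,3)
m=(H[:,0]<13)&(H[:,1]>140)&(X[:,2]>.02)&(X[:,2]<.093)&(X[:,0]>.59)&(X[:,0]<.72)&(X[:,1]>-.1)&(X[:,1]<.16)
dx,dy,x0,y0=cv2.fitLine(X[m][:,:2].astype(np.float32),cv2.DIST_HUBER,0,.01,.01).ravel();print(m.sum(),np.degrees(np.arctan(-dx/dy)))
a=cv2.imread('pics/scene8.png')[200:300,270:370];cv2.imwrite('pics/c8.png',cv2.resize(a,(600,600),interpolation=3))
E
```

```text
14.0 [0.604  0.0312 0.1759] -20.56 [ 2.22 -6.67 -0.85] 0.244 [ -7.5  32.6  88.2  -0.2  59.1 -76.9]
tool-frame force [-4.42 -5.46  0.87]
260 gate theta -18.775408 open rad 0.46906435 y range -0.04963868611563521 0.14463635333015334
353 9.186432
```

View pics/c8.png

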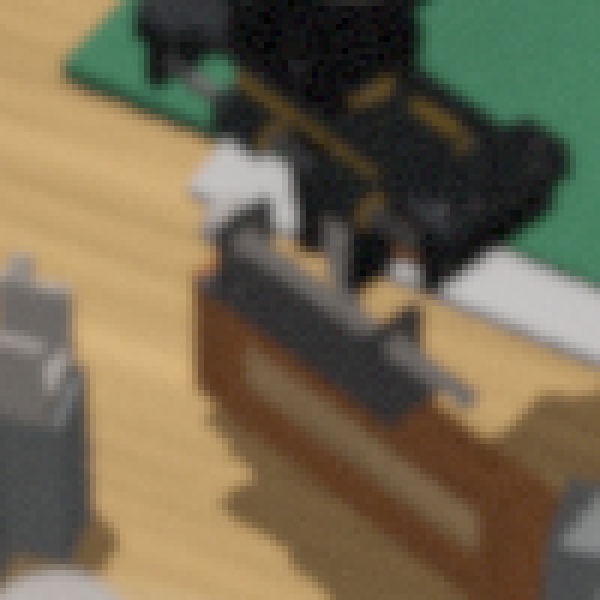

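Emit:
jog_arm(
  rows=[
    {"dp": [0,-1,0],"turn": [0,0,0],"grip": 0},
    {"dp": [0,-1,0],"turn": [0,0,0],"grip": 0},
    {"dp": [0,-1,0],"turn": [0,0,0],"grip": 0},
    {"dp": [0,-1,0],"turn": [0,0,0],"grip": 0},
    {"dp": [0,-1,0],"turn": [0,0,0],"grip": 0},
  ],
)

```text
time_s: 14.5
position: [0.6039, 0.0312, 0.1761]
tcp_rot: [[-0.936, 0.351, 0.0], [0.351, 0.936, -0.001], [-0.001, -0.001, -1.0]]
force: [1.8, -4.7, -2.6]
opening: 0.244
```

```bash
python3 ga.py scene9; python3 ga.py scene10
python3 - <<'E'
from h import *
for t in("scene3","scene10"):
    z=np.load(t+".npz");p,d=z["p"],z["d"];X=cloud('scene',d).reshape(-1,3);H=cv2.cvtColor(p,cv2.COLOR_RGB2HSV).reshape(-1,3)
    m=(abs(X[:,0]-.44)<.05)&(abs(X[:,1])<.16)&(X[:,2]>.004)&(X[:,2]<.014)&(H[:,1]<60)&(H[:,2]>110)
    m2=m&(X[:,1]<-.07)|m&(X[:,1]>.05)
    print(t,m.sum(),cv2.minAreaRect(X[m][:,:2].astype(np.float32)))
E
```

```text
14.55 [0.6039 0.0312 0.1761] -20.58 [ 2.45 -4.51 -1.9 ] 0.249 [ -7.6  32.6  88.3  -0.1  59.1 -77. ]
tool-frame force [-3.88 -3.36  1.9 ]
218 gate theta -18.799696 open rad 0.46948826 y range -0.04915847957729197 0.14556357263185193
14.6 [0.6039 0.0312 0.1761] -20.58 [ 1.85 -3.41 -2.49] 0.242 [ -7.6  32.6  88.3  -0.1  59.1 -77. ]
tool-frame force [-2.93 -2.54  2.49]
239 gate theta -18.81676 open rad 0.46978608 y range -0.05252745903944084 0.14524311222955716
scene3 688 ((0.44091224670410156, -0.00822591781616211), (0.24702201783657074, 0.05148063972592354), 85.44798278808594)
scene10 429 ((0.4436852037906647, -0.008221559226512909), (0.24659813940525055, 0.050757382065057755), 87.1817855834961)
```

Run:
```python
from h import *
a=cv2.imread('pics/scene3.png')[195:265,290:390];b=cv2.imread('pics/scene10.png')[195:265,290:390]
cv2.imwrite('pics/c10.png',np.hstack([cv2.resize(x,(400,280),interpolation=3) for x in(a,b)]))
# strip's +y end near edge columns: white->wood row crossing
for u in range(358,378,3):
    r=[]
    for t in('scene3','scene10'):
        h=cv2.cvtColor(np.load(t+'.npz')['p'],cv2.COLOR_RGB2HSV)[220:275,u,1].astype(int); w=np.nonzero(h<55)[0]; r.append((w.min()+220,w.max()+220) if len(w) else None)
    print(u,r)
```

```text
358 [(np.int64(243), np.int64(256)), (np.int64(221), np.int64(256))]
361 [(np.int64(244), np.int64(257)), (np.int64(223), np.int64(257))]
364 [(np.int64(245), np.int64(258)), (np.int64(245), np.int64(258))]
367 [(np.int64(246), np.int64(259)), (np.int64(246), np.int64(259))]
370 [(np.int64(248), np.int64(261)), (np.int64(248), np.int64(261))]
373 [(np.int64(249), np.int64(259)), (np.int64(249), np.int64(259))]
376 [(np.int64(250), np.int64(255)), (np.int64(250), np.int64(255))]
```

View pics/c10.png

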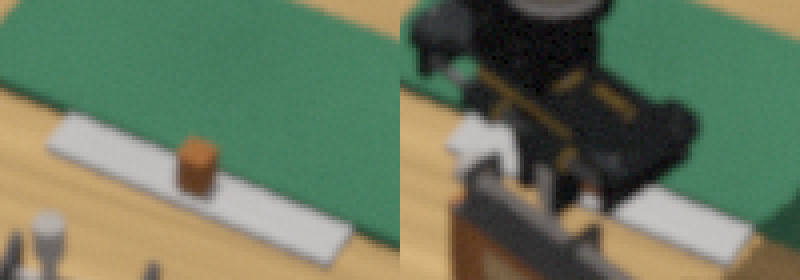

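The strip's visible end is unmoved to the pixel, the gate holds still at about 0.48 rad, and the bolt is at its stop and gripped. I'm handing in.

```bash
python3 -c "
from h import *
print(bot.hand_in()); st()"
```

```text
the job is handed in; nothing more can be done
None
the job is handed in; nothing more can be done
```

I handed the job in at about 14.6 s with the straightedge along the board and the gripper still holding the gate ajar by the bolt handle. No verdict is reported.

- **Straightedge:** I took the left one by its block and laid it at the board's far edge. I pressed it against the edge until I felt contact of about 7 N, then let go. The top view then put its centre within about 0.6 mm of the flush position and parallel within about 0.1°. Its visible end had not moved in the last picture.
- **Bolt:** I gripped the handle, lifted it 12 mm and pulled it back until it met its stop, after about 38 mm. Before handing in I seated it against the stop again.
- **Gate:** The last pictures put the gate about 0.47 to 0.49 rad open, and it held still between two looks. The grip opening was about 21 mm, matching the 22 mm handle.

**Checks that disagreed:**
- The gate's shut direction came out at 8.1° by one measure and 9.2° by another, hence the range for its angle.
- An early board outline from the scene camera was off by about 5–9 mm. I put this down to its blur and the board's visible side wall, and used the top view instead.
- A box fit to the partly hidden straightedge in the last picture was 2–3 mm and 1.7° off. I took the pixel comparison of its visible end instead.

I did not separately measure the jar, hammer and tray, but the arm never worked near them.

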